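# Sort the basket makers' scissors by feel

## Robot

A 6-joint arm with a two-finger parallel gripper is mounted at the origin on the work surface. World frame = base frame: x ahead of the robot, y to its left, z up, the work surface at z = 0. Lengths are in m, angles in rad, forces in N, time in s.
With the tool pointing down it reaches from about 0.35 to 0.85 m from the base axis. Payload 8.1 kg.
Tool frame: the origin (TCP) lies at the very end of the fingers, on their centre line; the grasp point (between the pads) lies robot.hold_point_z behind it (robot.hold_point_z is the distance from the TCP to the grasp point, in m); z points along the fingers, y is the direction in which the jaws open and shut (so a half turn about z gives the same grasp; the last joint's range is limited). The gripper opens to 93 mm and grips with 3 to 60 N. Pads are 15 mm wide; open, the fingers measure 128 mm over their backs; the gripper's body (75 mm by 188 mm) begins 65 mm behind the grasp point.
Start: joints at [-0.085, 0.13, 1.488, -0, 1.523, -0.085], TCP at [0.6, 0, 0.181] pointing down, gripper open.
Joint ranges: [-2.96, 2.96], [-0.89, 2.26], [0.02, 2.5], [-1.34, 4.48], [0, 2.73], [-2.66, 2.66]. Speed limits (rad/s): [2.39, 2.39, 2.79, 3.14, 3.14, 3.14].

## Interface

Orientations are given as a rotation vector (axis times angle).
In Python, from plant import robot, cams gives the robot as it stands. The module is installed in compiled form; this text tells all that it offers.
- The arm moves only by the tool step_arm, never from a script. Its argument "deltas" is a list of rows, each an object with "offset": the shift along the tool's x, y, z in cm, a list of three; "roll": the turn about the tool's z in rad. In form: [{"offset": [x, y, z], "roll": roll}, ...]. A call has 1 to 12 rows; each row shifts and turns the commanded pose from where the row before left it, along the tool's axes as they then stand; what a row does not reach is not made up. A row lasts 1/8 s, in which the tool goes at most 62.5 mm and 10.7 degrees, less where a joint would pass 70% of its speed; a pose out of reach is approached as far as the arm can. A call with a gripper value outside its range is refused whole. "fingers" is the finger opening in cm, from 0 to 9.3, set as the call begins (left out, the last holds). The fingers move at their own pace and stop on an object; "grip_force" is the grip in N (left out, the last holds). Time passes only in rows, so rows that do not move let the fingers close. It gives the time, the measured TCP pose, the force and the opening at its end, in the units of the state.
- robot.read_state(): the state, without advancing time (a new reading comes with each control period).
- cams.read_camera(name): name is "scene" or "side" or "wrist"; returns a dict with "pixels" (480x640x3 uint8, red, green, blue), "fx", "fy", "cx", "cy" (pixels), "extrinsics" (4x4, takes a point from world to camera coordinates). Camera axes: x right, y down, z forward; pixel columns grow to the right and rows downward; lengths in m; the calibration is good to about 2 mm. A picture is of the moment at which its call begins. There is no depth.
- robot.close_job(): hands the job in, once; it reports no verdict.
Trained networks look in a picture, given as the dict that the camera call returned (one of the last four; its "shot" number tells which), for a name from the list of things; names that differ only in an ending like _2 or _b are one class to them, and where a whole thing is asked for, a point or a joint stands for the part that bears it (a point fixed in the world has none). Each returns a list of dicts, best first, with "score" (0 to 1); they miss things now and then, are a little off and sometimes report something else, mostly with a low value. They report only what shows in the picture. A call takes as long as a camera call. They do not tell look-alikes from the thing itself.
- cams.boxes_of(picture, thing): "xy" ([column, row] in pixels, amid what is visible of it).
- cams.silhouettes(picture, thing): "mask" (480x640 bool, what is visible of it) and "xy" ([column, row] in pixels, amid what is visible of it).
- cams.pinpoint(picture, thing): "xy" ([column, row] in pixels: a listed point, or the origin of a listed thing).
The state is a dict: "t": time; "q": joint angles; "dq": joint speeds; "joint_torque": joint torques, N m; "tool_pos": TCP position; "orientation": TCP orientation; "force": force on the tool from outside, world axes, zero at the start; "wrist_torque": the same for the moment, N m; "opening": finger opening in m.
Only numpy, scipy, OpenCV 4.12 (cv2) and the standard library are available. Lean on these libraries where they do the work, as an engineer would, in place of code of your own. Each camera call takes 0.05 s, during which the arm holds its last target. There are 200 camera calls.

## Task

Try each of the three pairs of scissors by squeezing its handles firmly together: some still work, loose or stiff, and some are seized. Lay the working ones, shut, in the green stock tray and the seized ones in the yellow repair tray, each lying flat on the tray's floor, not dropped and not on top of another. Leave the twine spool and the wood slices where they are.

Things in the scene. Friction and masses are not known exactly. Their poses are not given: they have to be found in the camera images.
- scissors_a_pivot (a point): Pivot of one of three look-alike red-handled scissors lying on the table (0.1 to 0.2 kg), 6 mm above its underside. Frame of one half: z up; shut, blades run along +x to 92 mm, handles along -x to 111 mm. This half's handle is on the +y side, the other's on -y. Open by q, the centre line of the pair is this x axis turned +q/2 about z. Blades: two 3 mm layers, 3 to 9 mm up.
- scissors_a_grip (a point): Where to squeeze that pair (same axes): 36 mm behind its pivot, 6 mm up, between the two straight red shanks, each 10 mm wide, 12 mm high, 16 to 70 mm behind the pivot. The point is exact when shut; open by q it lies on this half's side, so turn it +q/2 about the pivot. Across both: 21 mm shut, 36 mm at q = 0.4. Finger loops: 61 to 111 mm behind the pivot, 10 mm thick, 82 mm across when shut.
- scissors_a_hinge (a joint): Opening q of that pair, rad: 0 shut, stop at 0.6; starts 0.25 to 0.45. Squeezing the shanks shuts a working pair, which then stays as left. Working hinges may be loose or stiff: a stiff one shuts within 2 s under about 20 N at the squeeze point; a seized one does not budge. They look alike.
- scissors_b_pivot (a point): Pivot of one of three look-alike red-handled scissors lying on the table (0.1 to 0.2 kg), 6 mm above its underside. Frame of one half: z up; shut, blades run along +x to 92 mm, handles along -x to 111 mm. This half's handle is on the +y side, the other's on -y. Open by q, the centre line of the pair is this x axis turned +q/2 about z. Blades: two 3 mm layers, 3 to 9 mm up.
- scissors_b_grip (a point): Where to squeeze that pair (same axes): 36 mm behind its pivot, 6 mm up, between the two straight red shanks, each 10 mm wide, 12 mm high, 16 to 70 mm behind the pivot. The point is exact when shut; open by q it lies on this half's side, so turn it +q/2 about the pivot. Across both: 21 mm shut, 36 mm at q = 0.4. Finger loops: 61 to 111 mm behind the pivot, 10 mm thick, 82 mm across when shut.
- scissors_b_hinge (a joint): Opening q of that pair, rad: 0 shut, stop at 0.6; starts 0.25 to 0.45. Squeezing the shanks shuts a working pair, which then stays as left. Working hinges may be loose or stiff: a stiff one shuts within 2 s under about 20 N at the squeeze point; a seized one does not budge. They look alike.
- scissors_c_pivot (a point): Pivot of one of three look-alike red-handled scissors lying on the table (0.1 to 0.2 kg), 6 mm above its underside. Frame of one half: z up; shut, blades run along +x to 92 mm, handles along -x to 111 mm. This half's handle is on the +y side, the other's on -y. Open by q, the centre line of the pair is this x axis turned +q/2 about z. Blades: two 3 mm layers, 3 to 9 mm up.
- scissors_c_grip (a point): Where to squeeze that pair (same axes): 36 mm behind its pivot, 6 mm up, between the two straight red shanks, each 10 mm wide, 12 mm high, 16 to 70 mm behind the pivot. The point is exact when shut; open by q it lies on this half's side, so turn it +q/2 about the pivot. Across both: 21 mm shut, 36 mm at q = 0.4. Finger loops: 61 to 111 mm behind the pivot, 10 mm thick, 82 mm across when shut.
- scissors_c_hinge (a joint): Opening q of that pair, rad: 0 shut, stop at 0.6; starts 0.25 to 0.45. Squeezing the shanks shuts a working pair, which then stays as left. Working hinges may be loose or stiff: a stiff one shuts within 2 s under about 20 N at the squeeze point; a seized one does not budge. They look alike.
- stock_tray: The green plastic stock tray for working scissors, fixed to the table: 280 mm long (its x) by 220 mm wide (its y) outside, walls 5 mm thick, rim 25 mm above the table, floor 5 mm thick. Origin: centre of its underside, on the table; z up. Room for two pairs side by side (each turned along its x).
- repair_tray: The yellow plastic repair tray for seized scissors, fixed to the table: 280 mm long (its x) by 220 mm wide (its y) outside, walls 5 mm thick, rim 25 mm above the table, floor 5 mm thick. Origin: centre of its underside, on the table; z up. Room for two pairs side by side (each turned along its x).
- spool: Bystander: standing spool of natural twine, 44 mm diameter, 46 mm high; origin at the centre of its underside.
- wood_slices: Bystander: two round wood slices, glued one on the other, 54 mm diameter, 23 mm high; origin at the centre of the underside.
Not all that is in view belongs to the job. Leave any black or purple look-alike of the part that bears scissors_b_pivot alone.

How it is judged:
By the outcome, as a careful person would: the job done as asked, in the order asked, and still so for the second after the job is handed in, with the robot touching nothing.
It also fails if it takes over 72 s, if anything falls off the work surface, if the arm or the gripper's body presses on something with over 40 N, if the wrist force passes 120 N, or if a joint passes its speed limit or range.

## Working session

There is one attempt and no reset: what is moved stays moved. The work goes in short steps, Python scripts to look and compute and a tool call to move; the robot and the scene stay as the last step left them, time stands still between calls to the robot, and variables do not carry over. Pictures are saved under pics/ and viewed, about 8 in all and at most 12, crops included, and the job is handed in when it is done.

Besides the shell and the picture viewer there is one more tool, called after ">>>" by a JSON object that holds its "op" and its "data", one argument or row to a line. step_arm: Moves the arm, as the interface text tells. Its arguments: {"type":"object","properties":{"deltas":{"type":"array"},"fingers":{"type":"number"},"grip_force":{"type":"number"}},"required":["deltas"]}

```bash
mkdir -p pics
cat > h.py <<'E'
import numpy as np, cv2
from plant import robot, cams
def ray(p,xy,z):
    E=p["extrinsics"];R=E[:3,:3];t=E[:3,3]
    d=R.T@np.array([(xy[0]-p["cx"])/p["fx"],(xy[1]-p["cy"])/p["fy"],1]);o=-R.T@t
    return o+d*(z-o[2])/d[2]
def proj(p,X):
    c=p["extrinsics"]@np.append(X,1); return np.array([p["fx"]*c[0]/c[2]+p["cx"],p["fy"]*c[1]/c[2]+p["cy"]])
def save(p,n): cv2.imwrite("pics/%s.png"%n,p["pixels"][:,:,::-1])
E
python3 - <<'E'
from h import *
print(robot.read_state(), robot.hold_point_z)
for n in["scene","side"]:
    p=cams.read_camera(n);save(p,n+"0")
    o=-p["extrinsics"][:3,:3].T@p["extrinsics"][:3,3];print(n,o.round(3),p["fx"])
    for th,z in[("scissors_a_pivot",.006),("scissors_a_grip",.006),("stock_tray",0),("repair_tray",0),("spool",0),("wood_slices",0)]:
        for d in cams.pinpoint(p,th): print(th,round(d["score"],2),np.round(d["xy"]),ray(p,d["xy"],z).round(3))
a=cv2.imread("pics/scene0.png")
E
```

```text
{'t': 0.0, 'q': array([-8.54175304e-02,  1.31127060e-01,  1.48927869e+00, -2.37070523e-05,
        1.52295418e+00, -8.54125571e-02]), 'dq': array([0.00122506, 0.00070955, 0.00021812, 0.00069684, 0.00079735,
       0.00029679]), 'joint_torque': array([-1.61290725e-03, -5.59853125e+01, -4.91755986e+01,  7.67333270e-02,
        3.59135563e-02, -2.97389461e-04]), 'tool_pos': array([5.99380433e-01, 5.49986853e-05, 1.79508176e-01]), 'orientation': array([-2.22050032e+00, -2.22049184e+00,  1.81600675e-03]), 'force': array([-0.73527393,  0.87922657,  0.07939731]), 'wrist_torque': array([-0.04749627, -0.0092355 ,  0.00926475]), 'opening': 0.09305980392173129} 0.0188
scene [ 1.022 -0.151  0.827] 453.4179176024451
scissors_a_pivot 0.91 [271. 282.] [ 0.508 -0.143  0.006]
scissors_a_grip 0.86 [265. 270.] [ 0.474 -0.151  0.006]
stock_tray 0.81 [166. 320.] [ 0.541 -0.363  0.   ]
stock_tray 0.21 [265. 268.] [ 0.466 -0.149  0.   ]
repair_tray 0.92 [494. 246.] [0.53  0.359 0.   ]
spool 0.85 [274. 381.] [ 0.715 -0.174  0.   ]
wood_slices 0.76 [456. 346.] [0.73 0.18 0.  ]
side [ 0.119 -0.684  0.734] 504.63435890491075
scissors_a_pivot 0.75 [383. 293.] [ 0.521 -0.136  0.006]
scissors_a_grip 0.92 [364. 305.] [ 0.472 -0.146  0.006]
repair_tray 0.96 [284. 168.] [0.52  0.362 0.   ]
spool 0.63 [471. 274.] [ 0.713 -0.165 -0.   ]
spool 0.59 [308. 224.] [0.481 0.124 0.   ]
wood_slices 0.83 [394. 185.] [0.738 0.17  0.   ]
```

View pics/scene0.png

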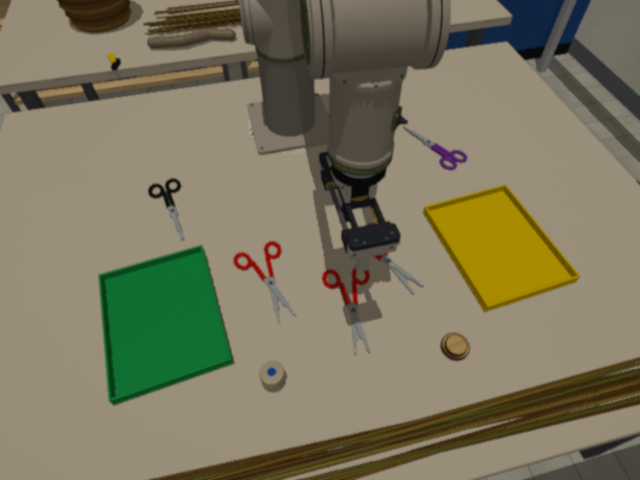

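The scene picture shows three red pairs: left with its pivot at (270,283), middle at (353,308), and a third half hidden by the gripper near (385,257). The green tray is at (166,320), the yellow at (494,246).

Run:
```python
from h import *
p=cams.read_camera("wrist");save(p,"w0")
E=p["extrinsics"];print((-E[:3,:3].T@E[:3,3]).round(3),E[:3,:3].round(2),p["fx"])
for th in("scissors_a_pivot","scissors_a_grip"):
    for d in cams.pinpoint(p,th): print(th,round(d["score"],2),np.round(d["xy"]),ray(p,d["xy"],.006).round(4))
for n in("scene","side"):
  p=cams.read_camera(n)
  for th in("stock_tray","repair_tray"):
    for d in cams.silhouettes(p,th)[:1]:
        m=d["mask"].astype(np.uint8); c=max(cv2.findContours(m,0,1)[0],key=cv2.contourArea)
        h=cv2.convexHull(c); ap=h
        e=1
        while len(ap)>4: ap=cv2.approxPolyDP(h,e,True); e+=1
        P=np.array([ray(p,q[0],.02)[:2] for q in ap]);print(n,th,P.round(3).tolist(),P.mean(0).round(3),m.sum())
```

```text
[0.6   0.069 0.385] [[ 1.   -0.   -0.  ]
 [-0.   -0.97  0.25]
 [-0.   -0.25 -0.97]] 345.3503671057606
scissors_a_pivot 0.58 [256. 331.] [ 0.5149 -0.1444  0.006 ]
scissors_a_grip 0.9 [226. 332.] [ 0.4776 -0.1467  0.006 ]
scene stock_tray [[0.387, -0.279], [0.671, -0.242], [0.694, -0.458], [0.412, -0.492]] [ 0.541 -0.368] 15317
scene repair_tray [[0.505, 0.087], [0.506, 0.112], [0.597, 0.157], [0.61, 0.132]] [0.554 0.122] 421
side stock_tray [[0.67, -0.24], [0.695, -0.456], [0.405, -0.484], [0.391, -0.271]] [ 0.54  -0.363] 21795
side repair_tray [[0.667, 0.251], [0.395, 0.224], [0.382, 0.457], [0.663, 0.487]] [0.527 0.355] 5964
```

View pics/w0.png

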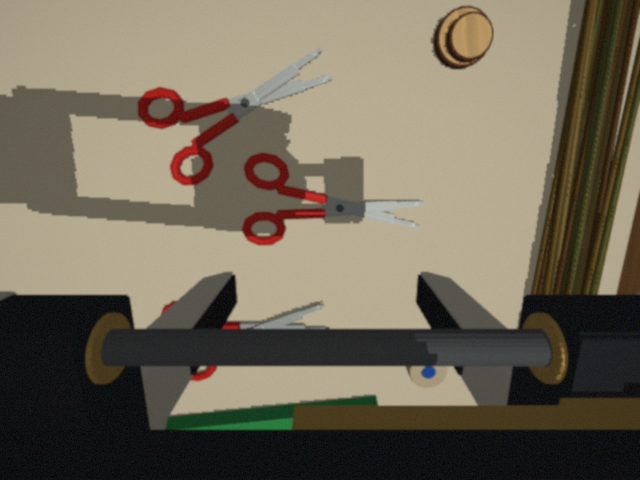

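```bash
cat >> h.py <<'E'
def pairs(p,verbose=True):
    """red loops (holes) and pivots in world xy"""
    a=p["pixels"];hsv=cv2.cvtColor(a,cv2.COLOR_RGB2HSV)
    m=(((hsv[...,0]<8)|(hsv[...,0]>172))&(hsv[...,1]>150)&(hsv[...,2]>50)).astype(np.uint8)
    cs,hi=cv2.findContours(m,cv2.RETR_CCOMP,cv2.CHAIN_APPROX_NONE)
    L=[]
    for c,h in zip(cs,hi[0]):
        if h[3]>=0 and cv2.contourArea(c)>60:
            px=cv2.minAreaRect(c)[0]; L.append(ray(p,px,.006)[:2]); print("loop px",np.round(px),L[-1].round(4))
    P=[]
    for d in cams.pinpoint(p,"scissors_a_pivot"):
        P.append(ray(p,d["xy"],.008)[:2]); print("pivot",round(d["score"],2),np.round(d["xy"]),P[-1].round(4))
    for d in cams.pinpoint(p,"scissors_a_grip"): print("grip",round(d["score"],2),np.round(d["xy"]),ray(p,d["xy"],.008)[:2].round(4))
    return L,P
def pose(pv,l1,l2):
    pv,l1,l2=map(np.array,(pv,l1,l2)); u1=(pv-l1)/np.linalg.norm(pv-l1);u2=(pv-l2)/np.linalg.norm(pv-l2)
    u=(u1+u2);u/=np.linalg.norm(u)
    g=pv-.036*u
    print("dir %.3f rad"%np.arctan2(u[1],u[0]),"grip",g.round(4),"r",np.linalg.norm(pv-l1).round(4),np.linalg.norm(pv-l2).round(4),"sep %.3f"%np.arccos(u1@u2))
    return u,g
E
python3 - <<'E'
from h import *
for n in("wrist","scene","side"):
    print(n);p=cams.read_camera(n);pairs(p)
    if n=="wrist":
        for px in((245,102),(340,208),(226,104),(324,207)): print(px,ray(p,px,.009).round(4))
E
```

```text
wrist
loop px [264. 228.] [ 0.5296 -0.0162]
loop px [266. 172.] [0.5351 0.0463]
loop px [191. 165.] [0.4551 0.0531]
loop px [160. 108.] [0.429  0.1109]
pivot 0.94 [255. 330.] [ 0.5138 -0.1426]
grip 0.58 [226. 333.] [ 0.4785 -0.1467]
(245, 102) [0.5173 0.1163 0.009 ]
(340, 208) [0.6154 0.007  0.009 ]
(226, 104) [0.4978 0.1144 0.009 ]
(324, 207) [0.5977 0.0081 0.009 ]
scene
loop px [331. 278.] [ 0.5289 -0.0173]
loop px [243. 261.] [ 0.4378 -0.1938]
loop px [272. 250.] [ 0.4241 -0.126 ]
pivot 0.82 [271. 280.] [ 0.5042 -0.142 ]
grip 0.8 [266. 266.] [ 0.4654 -0.1455]
side
loop px [361. 328.] [ 0.4402 -0.1924]
loop px [337. 304.] [ 0.426  -0.1234]
loop px [357. 254.] [ 0.5293 -0.0151]
loop px [346. 235.] [0.5365 0.0479]
loop px [312. 244.] [0.4563 0.0536]
loop px [290. 232.] [0.429  0.1129]
pivot 0.73 [382. 294.] [ 0.5156 -0.1391]
grip 0.71 [364. 303.] [ 0.4739 -0.1438]
```

>>> {"op": "step_arm", "data": {
  "deltas": [
    {"offset": [1.05,-2.0,0],"roll": 0.0},
    {"offset": [0,0,1.2],"roll": 0.1855},
    {"offset": [0,0,1.2],"roll": 0.1855},
    {"offset": [0,0,1.2],"roll": 0.1855},
    {"offset": [0,0,1.2],"roll": 0.1855},
    {"offset": [0,0,1.2],"roll": 0.1855},
    {"offset": [0,0,1.2],"roll": 0.1855},
    {"offset": [0,0,1.2],"roll": 0.1855},
    {"offset": [0,0,1.2],"roll": 0.1855},
    {"offset": [0,0,0],"roll": 0.1855},
    {"offset": [0,0,0],"roll": 0}
  ],
  "fingers": 6.0,
  "grip_force": 30
}}

```text
t: 2.98
tool_pos: [0.5799, 0.0106, 0.0844]
orientation: [-3.138, 0.153, 0.0]
force: [-0.3, 0.2, 0.3]
opening: 0.0599
```

Run:
```python
from h import *
p=cams.read_camera("wrist");save(p,"w1");s=robot.read_state();print(s["t"],s["tool_pos"],s["orientation"])
pairs(p)
print("tcp px",proj(p,s["tool_pos"]), "grip exp", proj(p,[.5796,.0105,.006]))
```

```text
3.025 [0.58010183 0.01050698 0.08465639] [-3.13808395e+00  1.48394453e-01 -2.58355671e-04]
loop px [362. 286.] [ 0.5299 -0.0162]
loop px [290. 287.] [0.5356 0.0466]
pivot 0.77 [508. 295.] [ 0.5102 -0.1429]
tcp px [326.20311561 264.13351275] grip exp [326.24308569 234.74538856]
```

View pics/w1.png

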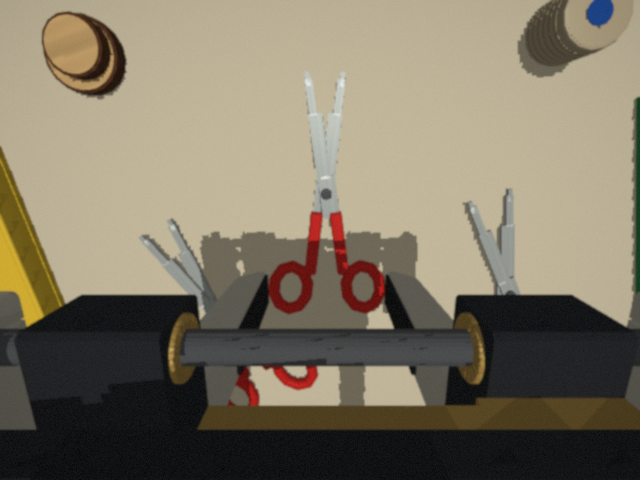

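The pair lies centred between the fingers, pivot at (326,194), blades straight up in the picture. I go down and squeeze.

>>> {"op": "step_arm", "data": {
  "deltas": [
    {"offset": [0,0,4],"roll": 0},
    {"offset": [0,0,2.6],"roll": 0},
    {"offset": [0,0,1.0],"roll": 0},
    {"offset": [0,0,0.5],"roll": 0},
    {"offset": [0,0,0],"roll": 0}
  ]
}}

```text
t: 3.75
tool_pos: [0.5807, 0.0105, 0.0043]
orientation: [3.138, -0.154, 0.002]
force: [0.4, -0.4, 0.3]
opening: 0.0603
```

>>> {"op": "step_arm", "data": {
  "deltas": [
    {"offset": [0,0,0]},
    {"offset": [0,0,0]},
    {"offset": [0,0,0]},
    {"offset": [0,0,0]},
    {"offset": [0,0,0]},
    {"offset": [0,0,0]},
    {"offset": [0,0,0]},
    {"offset": [0,0,0]}
  ],
  "fingers": 0,
  "grip_force": 30
}}

```text
schema error: expected keys offset, roll
```

>>> {"op": "step_arm", "data": {
  "deltas": [
    {"offset": [0,0,0],"roll": 0},
    {"offset": [0,0,0],"roll": 0},
    {"offset": [0,0,0],"roll": 0},
    {"offset": [0,0,0],"roll": 0},
    {"offset": [0,0,0],"roll": 0},
    {"offset": [0,0,0],"roll": 0},
    {"offset": [0,0,0],"roll": 0},
    {"offset": [0,0,0],"roll": 0}
  ],
  "fingers": 0,
  "grip_force": 30
}}

```text
t: 4.75
tool_pos: [0.58, 0.0105, 0.0035]
orientation: [3.138, -0.155, -0.0]
force: [0.1, -0.0, -0.0]
opening: 0.0006
```

Run:
```python
from h import *
p=cams.read_camera("wrist");save(p,"w2");pairs(p)
q=cams.read_camera("side");pairs(q)
a=q["pixels"][180:380,250:500,::-1];b=p["pixels"][:,:,::-1]
cv2.imwrite("pics/c2.png",np.vstack([cv2.resize(b[60:420],(533,300)),cv2.resize(a,(533,300))]))
```

```text
pivot 0.27 [177. 365.] [0.5213 0.1158]
grip 0.56 [569. 391.] [ 0.4753 -0.1442]
loop px [361. 328.] [ 0.4402 -0.1924]
loop px [337. 304.] [ 0.426  -0.1234]
loop px [358. 254.] [ 0.5303 -0.0156]
loop px [346. 235.] [0.5365 0.0479]
loop px [312. 244.] [0.4563 0.0536]
loop px [290. 232.] [0.429  0.1129]
pivot 0.86 [382. 293.] [ 0.5177 -0.136 ]
```

View pics/c2.png

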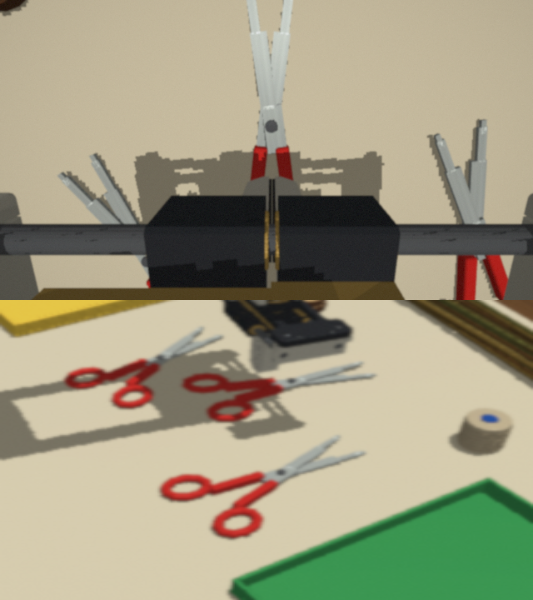

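Run:
```python
from h import *
q=cams.read_camera("side");s=robot.read_state();print(s["tool_pos"],s["orientation"],s["q"])
b=q["pixels"][:,:,::-1].copy()
for X in([.58,.0105,.0035],[.58,.0105,.05],[.58,.0105,.1]):
    c=proj(q,X);print(c)
    cv2.drawMarker(b,tuple(int(round(v)) for v in c),(255,0,0),0,6,1)
cv2.imwrite("pics/c3.png",cv2.resize(b[150:300,290:490],(800,600),interpolation=cv2.INTER_CUBIC))
```

```text
[0.58000948 0.0105194  0.00353054] [ 3.13774038e+00 -1.54884959e-01 -3.84120847e-07] [-7.02173480e-02  2.31144847e-01  1.71116484e+00 -3.42186576e-05
  1.19928255e+00  1.59923522e+00]
[371.57538722 240.27743737]
[373.07140882 223.89101399]
[374.77921578 205.18483482]
```

View pics/c3.png

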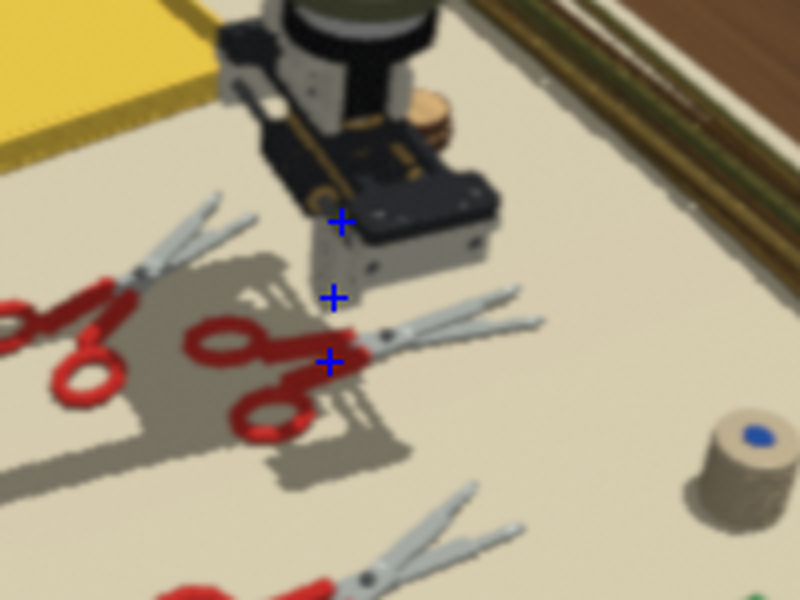

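The fingers closed on nothing. The side picture puts the reported TCP at crop (330,362), but the fingertips visibly end near (335,306), about 4 cm higher. The wrist picture agrees, with a fingertip gap of 118 px where about 104 is expected. So the reported TCP z is about 4 cm too low, and I'll go by what the cameras and contact force show. Reopening and going down carefully.

>>> {"op": "step_arm", "data": {
  "deltas": [
    {"offset": [0,0,0],"roll": 0},
    {"offset": [0,0,0],"roll": 0},
    {"offset": [0,0,0],"roll": 0},
    {"offset": [0,0,0.7],"roll": 0},
    {"offset": [0,0,0.7],"roll": 0},
    {"offset": [0,0,0.7],"roll": 0},
    {"offset": [0,0,0.4],"roll": 0},
    {"offset": [0,0,0],"roll": 0}
  ],
  "fingers": 6.0
}}

```text
t: 6.1
tool_pos: [0.5795, 0.0106, -0.0221]
orientation: [-3.138, 0.155, 0.002]
force: [-0.8, -0.5, -0.0]
opening: 0.0601
```

Run:
```python
from h import *
q=cams.read_camera("side");p=cams.read_camera("wrist");s=robot.read_state();print(s["tool_pos"],s["force"],s["opening"])
b=q["pixels"][:,:,::-1]
cv2.imwrite("pics/c4.png",np.vstack([cv2.resize(b[180:280,310:443],(399,300),interpolation=cv2.INTER_CUBIC),cv2.resize(p["pixels"][:,:,::-1],(399,300))]))
```

```text
[ 0.58008938  0.01050593 -0.02137429] [0.07117907 0.70908135 0.12403833] 0.05999184810465886
```

View pics/c4.png

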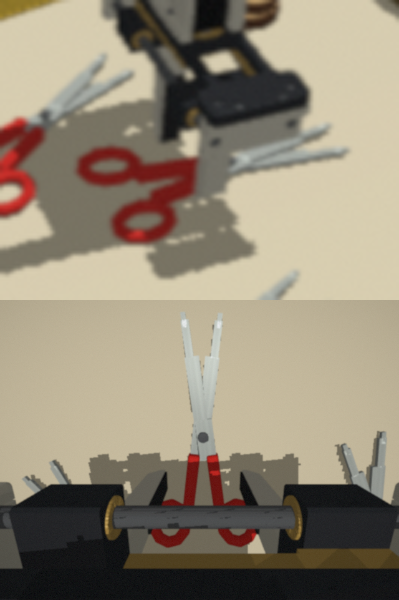

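The fingers now straddle the shanks with the tips about 1.5 cm above the table (side crop (205,195)), and there is no contact force.

>>> {"op": "step_arm", "data": {
  "deltas": [
    {"offset": [0,0,0.5],"roll": 0},
    {"offset": [0,0,0.4],"roll": 0},
    {"offset": [0,0,0.2],"roll": 0},
    {"offset": [0,0,0.1],"roll": 0},
    {"offset": [0,0,0],"roll": 0}
  ]
}}

```text
t: 6.82
tool_pos: [0.58, 0.0105, -0.0335]
orientation: [3.138, -0.155, -0.0]
force: [0.1, 0.6, -0.4]
opening: 0.0599
```

>>> {"op": "step_arm", "data": {
  "deltas": [
    {"offset": [0,0,0.1],"roll": 0},
    {"offset": [0,0,0.1],"roll": 0},
    {"offset": [0,0,0],"roll": 0}
  ]
}}

```text
t: 7.2
tool_pos: [0.5799, 0.0105, -0.0356]
orientation: [-3.138, 0.155, 0.0]
force: [-0.5, -0.8, -0.3]
opening: 0.0599
```

Still free, with the tips roughly 2 mm up. Squeezing now.

>>> {"op": "step_arm", "data": {
  "deltas": [
    {"offset": [0,0,0],"roll": 0},
    {"offset": [0,0,0],"roll": 0},
    {"offset": [0,0,0],"roll": 0},
    {"offset": [0,0,0],"roll": 0},
    {"offset": [0,0,0],"roll": 0},
    {"offset": [0,0,0],"roll": 0},
    {"offset": [0,0,0],"roll": 0},
    {"offset": [0,0,0],"roll": 0}
  ],
  "fingers": 0,
  "grip_force": 30
}}

```text
t: 8.2
tool_pos: [0.58, 0.0105, -0.0355]
orientation: [-3.138, 0.155, 0.0]
force: [0.4, -0.2, 1.5]
opening: 0.0302
```

>>> {"op": "step_arm", "data": {
  "deltas": [
    {"offset": [0,0,0],"roll": 0},
    {"offset": [0,0,0],"roll": 0},
    {"offset": [0,0,0],"roll": 0},
    {"offset": [0,0,0],"roll": 0},
    {"offset": [0,0,0],"roll": 0},
    {"offset": [0,0,0],"roll": 0},
    {"offset": [0,0,0],"roll": 0},
    {"offset": [0,0,0],"roll": 0}
  ]
}}

```text
t: 9.2
tool_pos: [0.58, 0.0105, -0.0354]
orientation: [-3.138, 0.155, -0.0]
force: [-1.7, 0.5, 1.2]
opening: 0.0306
```

It stopped at 30 mm and held there for over a second under 30 N, so this pair (q≈0.25) is seized and goes in the repair tray. I'll lift it and fit the tray poses.

>>> {"op": "step_arm", "data": {
  "deltas": [
    {"offset": [0,0,-1.0],"roll": 0},
    {"offset": [0,0,-3.0],"roll": 0},
    {"offset": [0,0,-4.0],"roll": 0},
    {"offset": [0,0,0],"roll": 0}
  ]
}}

```text
t: 9.7
tool_pos: [0.5836, 0.0102, 0.0493]
orientation: [3.138, -0.155, 0.012]
force: [0.7, 0.1, -1.4]
opening: 0.0302
```

```bash
cat >> h.py <<'E'
from scipy.optimize import minimize
def fit_tray(views,hues,x0):
    B=np.array([[sx*.14,sy*.11,z] for sx in(-1,1) for sy in(-1,1) for z in(0,.025)])
    M=[]
    for p in views:
        hsv=cv2.cvtColor(p["pixels"],cv2.COLOR_RGB2HSV)
        m=((hsv[...,0]>=hues[0])&(hsv[...,0]<=hues[1])&(hsv[...,1]>150)).astype(np.uint8)
        c=max(cv2.findContours(m,0,1)[0],key=cv2.contourArea);k=np.zeros_like(m);cv2.fillConvexPoly(k,cv2.convexHull(c),1);M.append(k)
    def cost(v):
        c,s=np.cos(v[2]),np.sin(v[2]);W=B@np.array([[c,s,0],[-s,c,0],[0,0,1]])+[v[0],v[1],0];e=0
        for p,m in zip(views,M):
            P=np.array([proj(p,w) for w in W]).astype(np.float32);k=np.zeros((480,640),np.uint8)
            cv2.fillConvexPoly(k,np.round(cv2.convexHull(P)*16).astype(np.int32),1,cv2.LINE_8,4);e+=1-(k&m).sum()/(k|m).sum()
        return e
    r=minimize(cost,x0,method="Nelder-Mead",options=dict(initial_simplex=np.array(x0)+np.array([[0,0,0],[.02,0,0],[0,.02,0],[0,0,.1]])))
    return r.x,r.fun
E
python3 - <<'E'
from h import *
a=cams.read_camera("scene");b=cams.read_camera("side");w=cams.read_camera("wrist");save(w,"w5")
s=robot.read_state();print(s["tool_pos"],s["force"],s["opening"])
for n,h,x in(("green",(45,85),(.54,-.365,.12)),("yellow",(20,32),(.526,.357,.1))):
    for v in([a],[b],[a,b]): print(n,*fit_tray(v,h,x))
E
```

```text
[0.57933905 0.01053267 0.04380006] [-0.97751548 -0.9108502  -1.98776189] 0.03042042146960257
green [ 0.53458786 -0.36659999  0.12479646] 0.03633655029470817
green [ 0.54172882 -0.36403213  0.1283041 ] 0.0429059439763152
green [ 0.53732935 -0.36530137  0.13038905] 0.09247360448036457
yellow [0.52674155 0.36197871 0.09102188] 0.021667533368001424
yellow [0.5301998  0.36783738 0.0858742 ] 0.04376012965964349
yellow [0.5294224  0.36413292 0.08060727] 0.07948396787704815
```

>>> {"op": "step_arm", "data": {
  "deltas": [
    {"offset": [-1.46,-4.21,0],"roll": 0},
    {"offset": [-1.46,-4.21,0],"roll": 0},
    {"offset": [-1.46,-4.21,0],"roll": 0},
    {"offset": [-1.46,-4.21,0],"roll": 0},
    {"offset": [-1.46,-4.21,0],"roll": 0},
    {"offset": [-1.46,-4.21,0],"roll": 0},
    {"offset": [-1.46,-4.21,0],"roll": 0},
    {"offset": [0,0,0],"roll": -0.094},
    {"offset": [0,0,1.5],"roll": -0.094},
    {"offset": [0,0,1.5],"roll": 0},
    {"offset": [0,0,0],"roll": 0},
    {"offset": [0,0,0],"roll": 0}
  ]
}}

```text
t: 11.35
tool_pos: [0.5072, 0.3136, 0.0143]
orientation: [3.138, 0.138, -0.001]
force: [-0.1, -0.1, -1.4]
opening: 0.0305
```

Run:
```python
from h import *
p=cams.read_camera("wrist");q=cams.read_camera("side");s=robot.read_state();print(s["tool_pos"],s["orientation"],s["force"],s["opening"])
r=cams.read_camera("scene");print(fit_tray([r],(20,32),(.528,.362,.09)))
b=q["pixels"][:,:,::-1]
cv2.imwrite("pics/c6.png",np.vstack([cv2.resize(b[100:250,200:400],(400,300),interpolation=cv2.INTER_CUBIC),cv2.resize(p["pixels"][:,:,::-1],(400,300))]))
```

```text
[0.5078795  0.31393075 0.01513164] [-3.13813203e+00 -1.38588225e-01 -1.28741060e-03] [-0.34470016 -0.584166   -1.7020143 ] 0.03011995338671365
(array([0.52796891, 0.36177413, 0.09021927]), np.float64(0.08464464810651906))
```

View pics/c6.png

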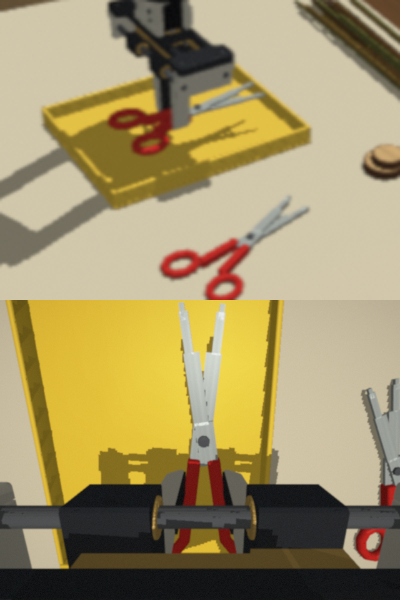

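The pair is inside the tray outline, aligned with its x and close to the right wall (270,400 in the lower crop). I'll shift it 4 mm inward and lower it.

>>> {"op": "step_arm", "data": {
  "deltas": [
    {"offset": [0,-0.4,1.5],"roll": 0},
    {"offset": [0,0,1.5],"roll": 0},
    {"offset": [0,0,0.7],"roll": 0},
    {"offset": [0,0,0.3],"roll": 0},
    {"offset": [0,0,0.2],"roll": 0},
    {"offset": [0,0,0],"roll": 0},
    {"offset": [0,0,0],"roll": 0}
  ]
}}

```text
t: 12.38
tool_pos: [0.5074, 0.318, -0.027]
orientation: [-3.138, -0.14, -0.001]
force: [0.1, 0.7, -1.1]
opening: 0.0301
```

>>> {"op": "step_arm", "data": {
  "deltas": [
    {"offset": [0,0,0.1],"roll": 0},
    {"offset": [0,0,0.1],"roll": 0},
    {"offset": [0,0,0],"roll": 0}
  ]
}}

```text
t: 12.75
tool_pos: [0.5069, 0.3178, -0.0295]
orientation: [3.138, 0.14, -0.0]
force: [-0.3, 0.7, -1.1]
opening: 0.0297
```

>>> {"op": "step_arm", "data": {
  "deltas": [
    {"offset": [0,0,0.1],"roll": 0},
    {"offset": [0,0,0],"roll": 0}
  ]
}}

```text
t: 13.0
tool_pos: [0.5071, 0.3179, -0.0304]
orientation: [-3.138, -0.14, -0.0]
force: [-0.3, 0.2, -1.1]
opening: 0.0302
```

>>> {"op": "step_arm", "data": {
  "deltas": [
    {"offset": [0,0,0.05],"roll": 0},
    {"offset": [0,0,0],"roll": 0}
  ]
}}

```text
t: 13.25
tool_pos: [0.5071, 0.3179, -0.0305]
orientation: [-3.138, -0.14, -0.0]
force: [-2.3, -1.3, 6.0]
opening: 0.0298
```

Contact at 6 N. Releasing, rising, and moving over the next pair.

>>> {"op": "step_arm", "data": {
  "deltas": [
    {"offset": [0,0,0],"roll": 0},
    {"offset": [0,0,0],"roll": 0},
    {"offset": [0,0,-1],"roll": 0},
    {"offset": [0,0,-3.5],"roll": 0},
    {"offset": [0,0,-4],"roll": 0},
    {"offset": [-1.05,5.34,0],"roll": 0},
    {"offset": [-1.05,5.34,0],"roll": 0},
    {"offset": [-1.05,5.34,0],"roll": 0},
    {"offset": [-1.05,5.34,0],"roll": 0},
    {"offset": [0,0,0],"roll": -0.17},
    {"offset": [0,0,0],"roll": -0.169},
    {"offset": [0,0,0],"roll": 0}
  ],
  "fingers": 4.5
}}

```text
t: 14.75
tool_pos: [0.4845, 0.1012, 0.0547]
orientation: [3.07, 0.665, 0.001]
force: [0.8, 0.2, 0.0]
opening: 0.0453
```

>>> {"op": "step_arm", "data": {
  "deltas": [
    {"offset": [0,0,0],"roll": 0},
    {"offset": [0,0,0],"roll": 0}
  ],
  "fingers": 6.0
}}

```text
t: 15.0
tool_pos: [0.4842, 0.1016, 0.0541]
orientation: [3.07, 0.665, 0.0]
force: [-0.3, 0.1, 0.7]
opening: 0.0585
```

Run:
```python
from h import *
p=cams.read_camera("wrist");q=cams.read_camera("side");s=robot.read_state();print(s["tool_pos"],s["orientation"],s["force"],s["opening"])
pairs(p);pairs(q);print(proj(p,[.4845,.1014,.012]))
b=q["pixels"][:,:,::-1]
cv2.imwrite("pics/c7.png",np.vstack([cv2.resize(b[100:250,200:400],(400,300),interpolation=cv2.INTER_CUBIC),cv2.resize(p["pixels"][:,:,::-1],(400,300))]))
```

```text
[0.48416733 0.10155172 0.05403581] [-3.07010761e+00 -6.66297021e-01  1.20855239e-04] [0.57769007 0.43657034 0.87180857] 0.059712274177248115
loop px [367. 300.] [0.4552 0.0527]
loop px [286. 300.] [0.4289 0.1112]
loop px [ 81. 170.] [0.4612 0.2849]
pivot 0.9 [616. 335.] [ 0.5121 -0.1431]
loop px [361. 328.] [ 0.4402 -0.1924]
loop px [337. 304.] [ 0.426  -0.1234]
loop px [312. 244.] [0.4566 0.0545]
loop px [290. 232.] [0.429  0.1129]
pivot 0.59 [383. 291.] [ 0.5226 -0.1331]
grip 0.94 [362. 303.] [ 0.4692 -0.1426]
[326.45498398 245.7630458 ]
```

View pics/c7.png

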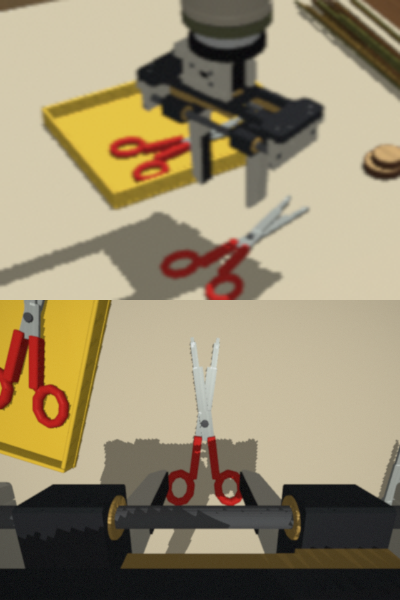

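The first pair lies flat in the yellow tray, and the second is centred between the fingers. Down and squeeze.

>>> {"op": "step_arm", "data": {
  "deltas": [
    {"offset": [0,0,4],"roll": 0},
    {"offset": [0,0,3],"roll": 0},
    {"offset": [0,0,1.4],"roll": 0},
    {"offset": [0,0,0.5],"roll": 0},
    {"offset": [0,0,0],"roll": 0}
  ]
}}

```text
t: 15.92
tool_pos: [0.4848, 0.1014, -0.0343]
orientation: [3.07, 0.668, 0.001]
force: [-0.6, 0.2, -0.5]
opening: 0.0601
```

>>> {"op": "step_arm", "data": {
  "deltas": [
    {"offset": [0,0,0],"roll": 0},
    {"offset": [0,0,0],"roll": 0},
    {"offset": [0,0,0],"roll": 0},
    {"offset": [0,0,0],"roll": 0},
    {"offset": [0,0,0],"roll": 0},
    {"offset": [0,0,0],"roll": 0},
    {"offset": [0,0,0],"roll": 0},
    {"offset": [0,0,0],"roll": 0}
  ],
  "fingers": 0,
  "grip_force": 30
}}

```text
t: 16.92
tool_pos: [0.4847, 0.1013, -0.0346]
orientation: [3.07, 0.668, 0.001]
force: [-0.2, -0.4, 5.1]
opening: 0.0207
```

>>> {"op": "step_arm", "data": {
  "deltas": [
    {"offset": [0,0,0],"roll": 0},
    {"offset": [0,0,0],"roll": 0},
    {"offset": [0,0,0],"roll": 0},
    {"offset": [0,0,0],"roll": 0},
    {"offset": [0,0,0],"roll": 0},
    {"offset": [0,0,0],"roll": 0},
    {"offset": [0,0,0],"roll": 0},
    {"offset": [0,0,0],"roll": 0}
  ]
}}

```text
t: 17.92
tool_pos: [0.4847, 0.1013, -0.0346]
orientation: [3.07, 0.668, 0.001]
force: [0.0, -1.5, 5.3]
opening: 0.0204
```

It closed to 20.5 mm, so this pair works. To the green tray.

>>> {"op": "step_arm", "data": {
  "deltas": [
    {"offset": [0,0,-1],"roll": 0},
    {"offset": [0,0,-3],"roll": 0},
    {"offset": [0,0,-4],"roll": 0},
    {"offset": [0,0,0],"roll": 0.1505},
    {"offset": [0,0,0],"roll": 0.1505},
    {"offset": [-0.325,5.17,0],"roll": 0},
    {"offset": [-0.325,5.17,0],"roll": 0},
    {"offset": [-0.325,5.17,0],"roll": 0},
    {"offset": [-0.325,5.17,0],"roll": 0},
    {"offset": [-0.325,5.17,0],"roll": 0},
    {"offset": [-0.325,5.17,0],"roll": 0},
    {"offset": [-0.325,5.17,0],"roll": 0}
  ]
}}

```text
t: 19.42
tool_pos: [0.5071, -0.2618, 0.045]
orientation: [-3.134, -0.2, 0.001]
force: [0.5, 1.1, -1.5]
opening: 0.0201
```

>>> {"op": "step_arm", "data": {
  "deltas": [
    {"offset": [-0.325,5.17,0],"roll": 0},
    {"offset": [-0.325,5.17,0],"roll": 0},
    {"offset": [-0.325,5.17,0],"roll": 0},
    {"offset": [0,0,1.5],"roll": 0},
    {"offset": [0,0,1.5],"roll": 0},
    {"offset": [0,0,0],"roll": 0},
    {"offset": [0,0,0],"roll": 0}
  ]
}}

```text
t: 20.3
tool_pos: [0.5178, -0.4143, 0.0151]
orientation: [-3.135, -0.202, 0.0]
force: [1.6, 0.8, -1.2]
opening: 0.0201
```

Run:
```python
from h import *
p=cams.read_camera("wrist");q=cams.read_camera("side");s=robot.read_state();print(s["tool_pos"],s["orientation"],s["force"],s["opening"])
pairs(q)
b=q["pixels"][:,:,::-1]
cv2.imwrite("pics/c8.png",np.vstack([cv2.resize(b[180:480,220:620],(400,300)),cv2.resize(p["pixels"][:,:,::-1],(400,300))]))
```

```text
[ 0.51829052 -0.41520749  0.01595607] [3.13434117e+00 2.01305924e-01 1.30693629e-03] [ 0.35878207  0.11301569 -1.37664001] 0.020414471009050437
loop px [468. 420.] [ 0.4996 -0.4235]
loop px [447. 398.] [ 0.4945 -0.3776]
loop px [361. 328.] [ 0.4402 -0.1924]
loop px [337. 304.] [ 0.426  -0.1234]
pivot 0.7 [381. 293.] [ 0.5154 -0.1367]
grip 0.77 [363. 304.] [ 0.4694 -0.1452]
```

View pics/c8.png

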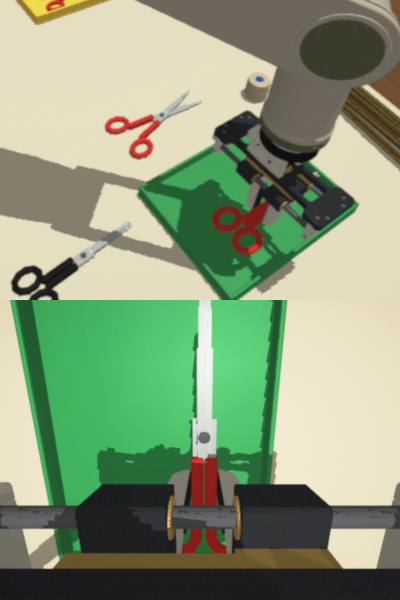

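The shut pair hangs over the right half of the green tray, aligned with it. Lowering.

>>> {"op": "step_arm", "data": {
  "deltas": [
    {"offset": [0,0,1.5],"roll": 0},
    {"offset": [0,0,1.5],"roll": 0},
    {"offset": [0,0,0.8],"roll": 0},
    {"offset": [0,0,0.4],"roll": 0},
    {"offset": [0,0,0.15],"roll": 0},
    {"offset": [0,0,0],"roll": 0},
    {"offset": [0,0,0],"roll": 0}
  ]
}}

```text
t: 21.38
tool_pos: [0.5179, -0.4159, -0.0279]
orientation: [3.135, 0.2, 0.001]
force: [0.3, 0.5, -1.9]
opening: 0.0205
```

>>> {"op": "step_arm", "data": {
  "deltas": [
    {"offset": [0,0,0.1],"roll": 0},
    {"offset": [0,0,0],"roll": 0}
  ]
}}

```text
t: 21.62
tool_pos: [0.5177, -0.4156, -0.0293]
orientation: [3.135, 0.2, 0.0]
force: [0.5, 0.8, -0.7]
opening: 0.0205
```

>>> {"op": "step_arm", "data": {
  "deltas": [
    {"offset": [0,0,0.06],"roll": 0},
    {"offset": [0,0,0],"roll": 0}
  ]
}}

```text
t: 21.88
tool_pos: [0.5177, -0.4157, -0.0295]
orientation: [3.135, 0.2, 0.0]
force: [-1.4, 2.1, 4.0]
opening: 0.0204
```

>>> {"op": "step_arm", "data": {
  "deltas": [
    {"offset": [0,0,0],"roll": 0},
    {"offset": [0,0,0],"roll": 0},
    {"offset": [0,0,-1],"roll": 0},
    {"offset": [0,0,-3.5],"roll": 0},
    {"offset": [0,0,-4],"roll": 0},
    {"offset": [-0.11,-5.39,0],"roll": 0},
    {"offset": [-0.11,-5.39,0],"roll": 0},
    {"offset": [-0.11,-5.39,0],"roll": 0},
    {"offset": [-0.11,-5.39,0],"roll": 0},
    {"offset": [-0.11,-5.39,0],"roll": 0},
    {"offset": [0,0,0],"roll": -0.079},
    {"offset": [0,0,0],"roll": 0}
  ],
  "fingers": 4.0
}}

```text
t: 23.38
tool_pos: [0.4784, -0.1487, 0.0558]
orientation: [3.124, 0.325, 0.002]
force: [0.6, -0.8, -0.4]
opening: 0.0399
```

>>> {"op": "step_arm", "data": {
  "deltas": [
    {"offset": [0,0,0],"roll": 0},
    {"offset": [0,0,0],"roll": 0}
  ],
  "fingers": 6.0
}}

```text
t: 23.62
tool_pos: [0.478, -0.1496, 0.055]
orientation: [3.125, 0.32, 0.0]
force: [-0.3, 0.3, 0.5]
opening: 0.0554
```

Run:
```python
from h import *
p=cams.read_camera("wrist");q=cams.read_camera("side");s=robot.read_state();print(s["tool_pos"],s["orientation"],s["force"],s["opening"])
pairs(p);print(proj(p,[.478,-.149,.012]))
b=q["pixels"][:,:,::-1]
cv2.imwrite("pics/c9.png",np.vstack([cv2.resize(b[180:480,220:620],(400,300)),cv2.resize(p["pixels"][:,:,::-1],(400,300))]))
```

```text
[ 0.47789008 -0.149494    0.05487695] [-3.12507554e+00 -3.21228916e-01  2.58186710e-04] [ 0.76155016 -0.31152629  1.01335472] 0.05899936814398968
pivot 0.6 [328. 201.] [ 0.5102 -0.1443]
grip 0.56 [317. 250.] [ 0.4719 -0.1441]
grip 0.55 [327. 198.] [ 0.5122 -0.1434]
[325.28321261 245.54457414]
```

View pics/c9.png

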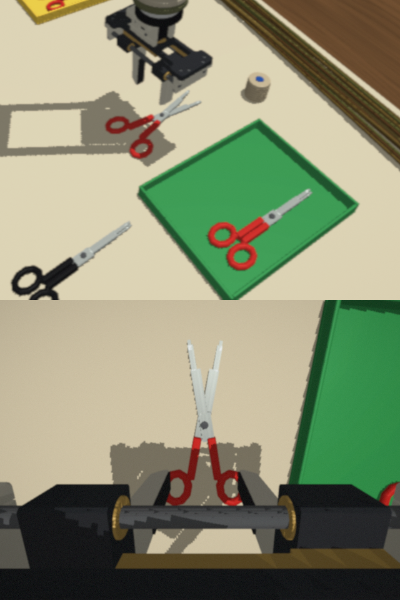

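The second pair lies shut and flat in the green tray, and the third is centred. Down and squeeze.

>>> {"op": "step_arm", "data": {
  "deltas": [
    {"offset": [0,0,4],"roll": 0},
    {"offset": [0,0,3],"roll": 0},
    {"offset": [0,0,1.4],"roll": 0},
    {"offset": [0,0,0.55],"roll": 0},
    {"offset": [0,0,0],"roll": 0}
  ]
}}

```text
t: 24.45
tool_pos: [0.4784, -0.1492, -0.034]
orientation: [3.125, 0.323, 0.001]
force: [-0.5, 0.5, 0.5]
opening: 0.0595
```

>>> {"op": "step_arm", "data": {
  "deltas": [
    {"offset": [0,0,0],"roll": 0},
    {"offset": [0,0,0],"roll": 0},
    {"offset": [0,0,0],"roll": 0},
    {"offset": [0,0,0],"roll": 0},
    {"offset": [0,0,0],"roll": 0},
    {"offset": [0,0,0],"roll": 0},
    {"offset": [0,0,0],"roll": 0},
    {"offset": [0,0,0],"roll": 0}
  ],
  "fingers": 0,
  "grip_force": 30
}}

```text
t: 25.45
tool_pos: [0.4785, -0.1494, -0.034]
orientation: [3.124, 0.323, 0.001]
force: [0.1, -1.7, 4.7]
opening: 0.0205
```

>>> {"op": "step_arm", "data": {
  "deltas": [
    {"offset": [0,0,0],"roll": 0},
    {"offset": [0,0,0],"roll": 0},
    {"offset": [0,0,0],"roll": 0},
    {"offset": [0,0,0],"roll": 0},
    {"offset": [0,0,0],"roll": 0},
    {"offset": [0,0,0],"roll": 0},
    {"offset": [0,0,0],"roll": 0},
    {"offset": [0,0,0],"roll": 0},
    {"offset": [0,0,0],"roll": 0},
    {"offset": [0,0,0],"roll": 0}
  ]
}}

```text
t: 26.7
tool_pos: [0.4785, -0.1494, -0.034]
orientation: [3.124, 0.323, 0.001]
force: [-0.1, -1.3, 5.7]
opening: 0.0207
```

It closed to 20.5 mm as well, so it works. To the other half of the green tray.

>>> {"op": "step_arm", "data": {
  "deltas": [
    {"offset": [0,0,-1],"roll": 0},
    {"offset": [0,0,-3],"roll": 0},
    {"offset": [0,0,-4],"roll": 0},
    {"offset": [0,0,0],"roll": 0.079},
    {"offset": [0.13,4.28,0],"roll": 0},
    {"offset": [0.13,4.28,0],"roll": 0},
    {"offset": [0.13,4.28,0],"roll": 0},
    {"offset": [0.13,4.28,0],"roll": 0},
    {"offset": [0,0,1.5],"roll": 0},
    {"offset": [0,0,1.5],"roll": 0},
    {"offset": [0,0,0],"roll": 0},
    {"offset": [0,0,0],"roll": 0}
  ]
}}

```text
t: 28.2
tool_pos: [0.5048, -0.3171, 0.0154]
orientation: [-3.135, -0.202, 0.001]
force: [0.9, -0.8, -1.5]
opening: 0.0203
```

Run:
```python
from h import *
p=cams.read_camera("wrist");q=cams.read_camera("side");s=robot.read_state();print(s["tool_pos"],s["orientation"],s["force"],s["opening"])
b=q["pixels"][:,:,::-1]
cv2.imwrite("pics/c10.png",np.vstack([cv2.resize(b[180:480,220:620],(400,300)),cv2.resize(p["pixels"][:,:,::-1],(400,300))]))
```

```text
[ 0.5053605  -0.31780908  0.01617453] [3.13450690e+00 2.01137897e-01 1.22164569e-03] [ 0.78588287 -0.17421339 -0.59830896] 0.020412857496357913
```

View pics/c10.png

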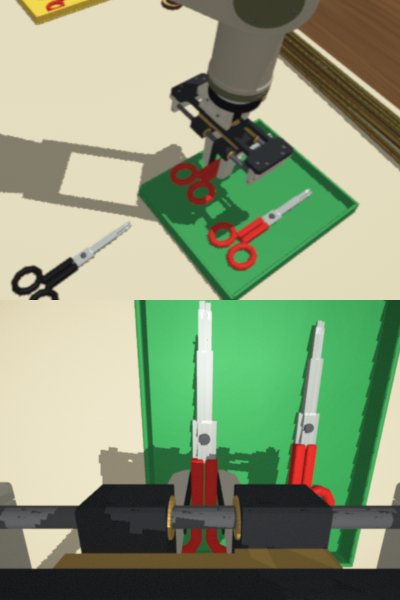

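Third pair aligned at the left half, centreline at 204 with the other pair at 305 and the wall at about 150. I'll shift 3 mm right and lower.

>>> {"op": "step_arm", "data": {
  "deltas": [
    {"offset": [0,0.3,1.5],"roll": 0},
    {"offset": [0,0,1.5],"roll": 0},
    {"offset": [0,0,0.8],"roll": 0},
    {"offset": [0,0,0.4],"roll": 0},
    {"offset": [0,0,0.15],"roll": 0},
    {"offset": [0,0,0],"roll": 0},
    {"offset": [0,0,0],"roll": 0}
  ]
}}

```text
t: 29.18
tool_pos: [0.5056, -0.3214, -0.0275]
orientation: [3.135, 0.2, 0.001]
force: [-0.4, -0.1, -1.2]
opening: 0.0203
```

>>> {"op": "step_arm", "data": {
  "deltas": [
    {"offset": [0,0,0.08],"roll": 0},
    {"offset": [0,0,0],"roll": 0}
  ]
}}

```text
t: 29.42
tool_pos: [0.5053, -0.3211, -0.0287]
orientation: [3.135, 0.2, 0.0]
force: [0.6, -0.5, -0.8]
opening: 0.0201
```

>>> {"op": "step_arm", "data": {
  "deltas": [
    {"offset": [0,0,0.06],"roll": 0},
    {"offset": [0,0,0],"roll": 0}
  ]
}}

```text
t: 29.68
tool_pos: [0.5054, -0.3212, -0.029]
orientation: [3.135, 0.2, 0.0]
force: [-1.0, 2.8, 4.7]
opening: 0.0202
```

Contact. Releasing and backing off to the middle.

>>> {"op": "step_arm", "data": {
  "deltas": [
    {"offset": [0,0,0],"roll": 0},
    {"offset": [0,0,0],"roll": 0},
    {"offset": [0,0,-1],"roll": 0},
    {"offset": [0,0,-4],"roll": 0},
    {"offset": [0,0,-5],"roll": 0},
    {"offset": [0,-5,-2],"roll": 0},
    {"offset": [0,-6,0],"roll": 0},
    {"offset": [0,-6,0],"roll": 0},
    {"offset": [0,-6,0],"roll": 0},
    {"offset": [0,-6,0],"roll": 0},
    {"offset": [0,0,0],"roll": 0},
    {"offset": [0,0,0],"roll": 0}
  ],
  "fingers": 4.0
}}

```text
t: 31.18
tool_pos: [0.4689, -0.0338, 0.0912]
orientation: [3.134, 0.202, 0.002]
force: [0.3, 0.3, 0.7]
opening: 0.0401
```

Run:
```python
from h import *
r=cams.read_camera("scene");q=cams.read_camera("side");s=robot.read_state();print(s["t"],s["tool_pos"],s["force"])
pairs(q)
for n,z in(("spool",0),("wood_slices",0)):
    for d in cams.pinpoint(r,n)[:1]: print(n,ray(r,d["xy"],z).round(3))
cv2.imwrite("pics/c11.png",np.hstack([cv2.resize(r["pixels"][150:420,60:600,::-1],(440,220)),cv2.resize(q["pixels"][100:480,150:570,::-1],(350,316))[:220]]) if 0 else np.vstack([r["pixels"][170:420,80:600,::-1],cv2.resize(q["pixels"][120:450,180:620,::-1],(520,345))]))
```

```text
31.275 [ 0.46879189 -0.03470425  0.09091944] [ 0.52441038 -0.21510326  0.77315976]
loop px [461. 436.] [ 0.4753 -0.4394]
loop px [442. 414.] [ 0.4706 -0.3976]
loop px [418. 390.] [ 0.4619 -0.3445]
loop px [402. 371.] [ 0.4561 -0.3025]
pivot 0.73 [450. 353.] [ 0.5516 -0.3088]
grip 0.64 [434. 366.] [ 0.5103 -0.3203]
spool [ 0.717 -0.175  0.   ]
wood_slices [0.734 0.172 0.   ]
```

View pics/c11.png

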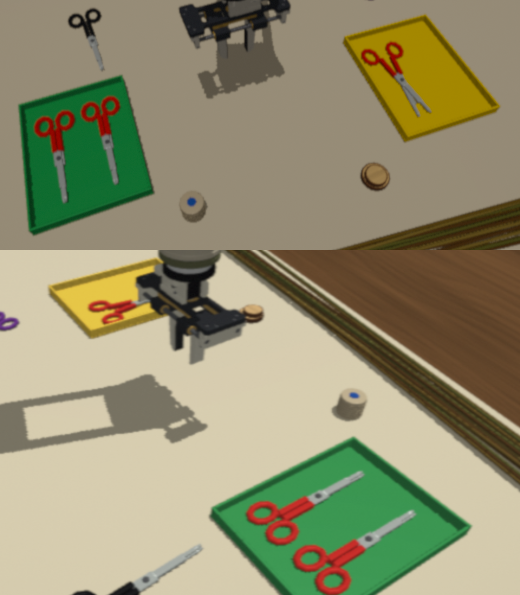

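```bash
python3 -c "
from plant import robot
print(robot.close_job())"
```

```text
the job is handed in; nothing more can be done
None
```

I tried all three pairs with a 30 N squeeze, sorted them into the trays, and handed the job in at about 31 s.

| Pair | Squeeze result | Placed in |
|---|---|---|
| Middle | Stayed at 30 mm for over a second: seized | Yellow repair tray |
| The one nearest the yellow tray | Closed to 20.5 mm: works | Green stock tray, shut |
| The one nearest the green tray | Closed to 20.5 mm: works | Green stock tray, shut |

**Placing:** I lowered each pair until the tray floor pushed back with 4–6 N, then let go. The last pictures show all three lying flat and inside the walls. The two in the green tray lie side by side without touching. By measurement the seized pair's loop is about 14 mm clear of the wall. The spool and wood slices measured within 4 mm of where they started, which is within measurement error. I did not go near the black and purple look-alikes.

**What disagreed:** the reported tool height did not match the pictures. The fingertips really end about 4 cm higher than the reported TCP, so my first squeeze closed on air above the middle pair and moved nothing. I worked from the camera pictures and contact forces after that, which is why the reported heights went below zero.

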